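# Tip the vee block onto its base and push it home against the stop bar

### The job

The steel vee block is lying on its side in front of the stop bar. With the fingertips only, push its top edge so that it tips over towards the bar onto its base, groove facing up, and then push it along the bench until its side sits flush and square against the front face of the bar, wholly within the bar's length and with the groove running along the bar. Do not lift or grip it, and leave the shaft, bolt and bush standing where they are.

Things in the scene. Friction and masses are not known exactly. Their poses are not given: they have to be found in the camera images.
- vee_block: Steel vee block, 50 (x) x 50 (y) x 35 mm (z), 0.24-0.48 kg. Origin: centre of its 50x50 base; own z points from base to open groove, which runs along x, 17 mm deep, a lip each side. Starts on its -y side: y up, z level and away from the bar; base 75-105 mm from the bar, within 0.25 rad of square. Pushed at its upper lip it pivots on the base's low edge; past 35 deg it falls onto the base.
- stop_bar: Straight steel stop bar fixed to the bench, 160 mm long (own y), 20 mm thick (own x), 25 mm high, with two screwed feet behind it. Origin at the centre of its underside. Own x points away from the robot; the front face (the stop face, facing the robot) is at own x = -10 mm; own z up.
- stepped_shaft: Bystander: slim turned steel shaft standing on end, 24 mm across, 62 mm tall. Origin at the centre of its underside.
- bolt: Bystander: M12 hexagon bolt standing on its head, 22 mm across, 44 mm tall. Origin at the centre of its underside.
- bush: Bystander: plain turned steel bush, 38 mm across, 22 mm tall, with a bore. Origin at the centre of its underside.
Mind the look-alikes: they are no part of the job. Leave any green look-alike of the vee_block alone.

How it is judged (in metres and radians):
On the way, in this order (a step that is already met when the one before it is completed fails the run):
1. the vee block has been tipped onto its base, groove up, still clear of the bar (angle between vee_block's own z axis and vertical below 0.08 rad and height (world z) of vee_block below 0.004 m and x of vee_block in the frame of stop_bar below -0.0385 m), for 0.2 s.
2. the vee block, groove up, has been pushed up against the bar (angle between vee_block's own z axis and vertical below 0.08 rad and height (world z) of vee_block below 0.004 m and x of vee_block in the frame of stop_bar above -0.0385 m), for 0.2 s.
At the end, for the whole second after the job is handed in: The vee block stands at rest on its base on the bench, groove up (within 0.08 rad), its side within 3.5 mm of the bar's front face and square to it within 0.07 rad, groove along the bar, within the bar's length (centre at most 58 mm from the bar's middle); the bystanders stand where they were (all of step 2 and x of vee_block in the frame of stop_bar below -0.03 m and y of vee_block in the frame of stop_bar between -0.058 and 0.058 m and angle between the x axis of vee_block and the y axis of stop_bar, either way round below 0.07 rad and linear speed of vee_block below 0.01 m/s and angle between each of stepped_shaft, bolt, bush's own z axis and vertical below 0.1 rad); the robot touches nothing.
It fails at once if the vee block is lifted off the bench (height (world z) of vee_block above 0.036 m).
It fails at once if the stepped shaft is shifted by more than 10 mm or knocked over (distance of stepped_shaft from where it was at the start of the episode above 0.01 m or angle between stepped_shaft's own z axis and vertical above 0.3 rad).
It fails at once if the bolt is shifted by more than 10 mm or knocked over (distance of bolt from where it was at the start of the episode above 0.01 m or angle between bolt's own z axis and vertical above 0.3 rad).
It fails at once if the bush is shifted by more than 10 mm or knocked over (distance of bush from where it was at the start of the episode above 0.01 m or angle between bush's own z axis and vertical above 0.3 rad).
It also fails if it takes over 51 s, if anything falls off the work surface, if the arm or the gripper's body presses on something with over 40 N, if the wrist force passes 120 N, or if a joint passes its speed limit or range.

### The arm

A 6-joint arm with a two-finger parallel gripper is mounted at the origin on a cart in front of the work surface, level with it; the furniture and walls round the work are solid. World frame = base frame: x ahead of the robot, y to its left, z up, the work surface at z = 0. Lengths are in m, angles in degrees, forces in N, time in s.
With the tool pointing down it reaches from about 0.4 to 0.825 m from the base axis. Payload 7 kg.
Tool frame: the origin (TCP) lies midway between the tips of the shut fingers; the grasp point (between the pads) lies 19 mm behind it; z points along the fingers, y is the line along which they close (so a half turn about z gives the same grasp; the last joint's range is limited). The gripper opens to 88 mm and grips with 3 to 60 N. Pads are 19 mm wide; open, the fingers measure 130 mm over their backs; the gripper's body (78 mm by 193 mm) begins 47 mm behind the grasp point.
Start: joints at [92.309, 20.546, 0.682, 0, -70.136, -16.507], TCP at [0.166, 0.654, 0.205] pointing down, gripper open.
Joint ranges: [-176.03, 176.03], [-82.01, 121.73], [-58.28, 71.71], [-173.87, 95.51], [-174.79, -0.11], [-173.66, 173.66]. Speed limits (degrees/s): [136.94, 136.94, 172.46, 180, 180, 180].

### API

Orientations are given as a 3x3 rotation matrix whose columns are the frame's x, y, z axes.
In Python, from rig import robot gives the robot as it stands. Calls block until the motion is done:
- robot.goto(position, orientation): joint-space move of the TCP to a pose.
- robot.servo_line(position, ori=None, speed=0.15): straight line of the TCP; ori=None keeps the orientation; speed is the mean speed in m/s.
- robot.movej(angles): joint-space move.
- robot.move_gripper(opening): opening from 0.0 (shut) to 1.0 (fully open); the grip force is fixed at half the most; returns when the fingers have stopped.
- robot.dwell(seconds).
- robot.ik(position, orientation): joint angles nearest the present ones, or None.
- robot.grab_frame(name): name is "side" or "top" or "wrist"; returns (picture, depth): 420x560x3 uint8, red, green, blue; 420x560 float32, m along the optical axis (not along the pixel's ray), 0 where there is no reading.
- robot.camera_info(name): a dict with "vfov" (degrees; the focal length in pixels is half the picture's height over the tangent of half this angle, whatever the lens; pixels are square), "cx", "cy" (the principal point, pixels), "view" (4x4, takes a point from world to camera coordinates); the wrist camera has in their place "T_tool_cam" (4x4, takes a point from camera to tool coordinates, whose origin is the TCP and whose axes are the flange's). Camera axes: x right, y down, z forward; pixel columns grow to the right and rows downward; lengths in m; the calibration is good to about 2 mm. A picture is of the moment at which its call begins: read the wrist's pose just before it. camera_info takes no time and is no camera call.
A pose or a line that the arm cannot do raises robot.Unreachable and nothing moves.
- robot.job_done(): hands the job in; it is judged then, once.
Readings, each from a call of its own:
- robot.read_t(): time.
- robot.read_qpos(): joint angles.
- robot.read_qvel(): joint speeds.
- robot.read_effort(): joint torques, N m.
- robot.read_position(): TCP position.
- robot.read_tcp_rot(): TCP orientation.
- robot.read_force(): force on the tool from outside, world axes, zero at the start.
- robot.read_ft_torque(): the same for the moment, N m.
- robot.read_grip_width(): opening from 0.0 (shut) to 1.0 (fully open).
- robot.read_finger_force(): force on a finger pad.
Only numpy, scipy, OpenCV 4.12 (cv2) and the standard library are available. Lean on these libraries where they do the work, as an engineer would, in place of code of your own. Each camera call takes 0.05 s, during which the arm holds its last target. There are 200 camera calls.

## Working session

There is one attempt and no reset: what is moved stays moved. The work goes in short steps, each a Python script; the robot and the scene stay as the last script left them, time stands still between calls to the robot, and variables do not carry over. Pictures are saved under pics/ and viewed, at most 10 in all, crops included, and the job is handed in when it is done.

```bash
ls; mkdir -p pics; python3 - <<'E'
from rig import robot
import numpy as np,cv2
for n in("top","side"):
    p,d=robot.grab_frame(n); cv2.imwrite(f"pics/{n}0.png",p[:,:,::-1]); np.savez(f"{n}0.npz",p=p,d=d)
    i=robot.camera_info(n); print(n,i['vfov'],i['cx'],i['cy'],np.round(i['view'],4).tolist(),(d>0).mean())
E
```

```text
pics
top 48.17812410777528 278.9074318139639 212.9517168704358 [[-0.0632, -0.998, 0.005, 0.2216], [-0.977, 0.0609, -0.2042, 0.5811], [0.2035, -0.0178, -0.9789, 0.7828], [0.0, 0.0, 0.0, 1.0]] 0.9957142857142857
side 51.96734070246557 277.8508373301518 206.19666527453109 [[-0.9678, -0.2507, -0.0242, 0.6355], [-0.1131, 0.5183, -0.8477, 0.0035], [0.2251, -0.8176, -0.53, 0.903], [0.0, 0.0, 0.0, 1.0]] 0.9961394557823129
```

View pics/top0.png

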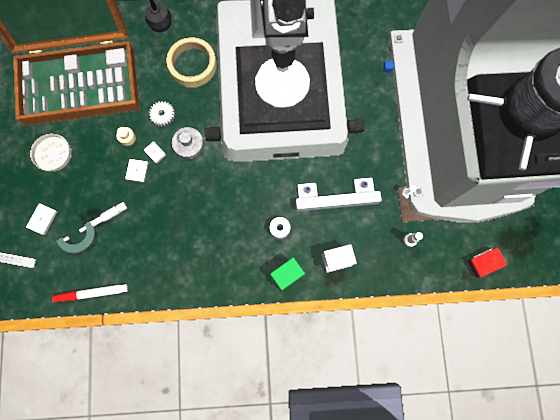

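View pics/side0.png

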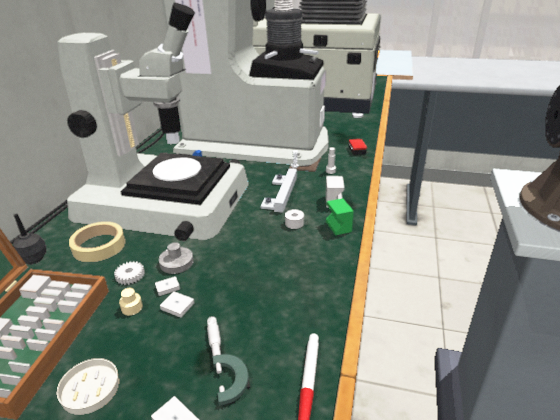

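The top view shows the bar at about (340,198), the white vee block at (340,258), the green look-alike at (287,273), the bush at (280,228) and standing slim parts near (413,239) and (410,192). Next I'll measure them and view a zoomed crop.

```bash
cat > h.py <<'E'
import numpy as np,cv2
from rig import robot
def cam(n):
    i=robot.camera_info(n); return 210/np.tan(np.radians(i['vfov']/2)),i['cx'],i['cy'],np.array(i['view'])
def cloud(n,d):
    f,cx,cy,V=cam(n); v,u=np.mgrid[:420,:560]
    P=np.stack([(u-cx)/f*d,(v-cy)/f*d,d],-1)
    return (P-V[:3,3])@V[:3,:3]
def ray(n,u,v,z):
    f,cx,cy,V=cam(n); R=V[:3,:3]; c=-R.T@V[:3,3]; r=R.T@np.array([(u-cx)/f,(v-cy)/f,1]); return c+r*(z-c[2])/r[2]
def grab(n,name=None,crop=None,k=4):
    p,d=robot.grab_frame(n)
    if name:
        q=p if crop is None else cv2.resize(p[crop[1]:crop[3],crop[0]:crop[2]],None,fx=k,fy=k,interpolation=cv2.INTER_CUBIC)
        cv2.imwrite(f"pics/{name}.png",q[:,:,::-1])
    return p,d
E
python3 - <<'E'
from h import *
z=np.load("top0.npz");p,d=z['p'],z['d']
c=(250,165,450,300)
cv2.imwrite("pics/z0.png",cv2.resize(p[c[1]:c[3],c[0]:c[2]],None,fx=4,fy=4,interpolation=cv2.INTER_CUBIC)[:,:,::-1])
W=cloud("top",d)
h=W[...,2]
print("bench z",np.median(h[255:290,220:260]))
def blob(m,lab):
    n,L,st,ce=cv2.connectedComponentsWithStats(m.astype(np.uint8))
    for k in range(1,n):
        if st[k,4]>12 and 250<ce[k][0]<450 and 165<ce[k][1]<300:
            Q=W[L==k]; r=cv2.minAreaRect(Q[:,:2].astype(np.float32)*1000)
            print(lab,st[k],ce[k].round(1),'mean',Q.mean(0).round(4),'zq',np.percentile(Q[:,2],[5,50,95]).round(4),r)
blob(h>0.008,'h8'); blob((h>.045)&(h<.057),'h45'); blob((h>.021)&(h<.029),'h21')
E
```

```text
bench z 0.0007801139274842758
h8 [ 295  177   86   33 1451] [336.4 196.2] mean [0.6268 0.0738 0.0236] zq [0.0086 0.0247 0.0281] ((577.483154296875, 132.85446166992188), (136.62527465820312, 308.8591003417969), 42.78366470336914)
h8 [269 217  21  21 309] [279.  226.9] mean [0.5746 0.1857 0.0253] zq [0.0163 0.0231 0.0256] ((508.07696533203125, 189.77249145507812), (37.24668884277344, 172.16427612304688), 86.421630859375)
h8 [404 232  18  14 184] [411.9 238.1] mean [ 0.5355 -0.0523  0.0449] zq [0.0114 0.0371 0.0642] ((487.56939697265625, 68.60893249511719), (23.176603317260742, 291.99505615234375), 21.86009979248047)
h8 [322 244  34  28 639] [338.1 257.4] mean [0.5083 0.085  0.0526] zq [0.0121 0.0506 0.0535] ((483.37664794921875, 133.9334716796875), (46.986854553222656, 173.17369079589844), 27.589473724365234)
h8 [270 257  34  34 601] [286.6 273.3] mean [0.4855 0.1784 0.0597] zq [0.047  0.0511 0.0537] ((473.30499267578125, 188.96575927734375), (48.02145004272461, 92.23046875), 50.4747314453125)
h45 [410 184   6   6  15] [412.5 187. ] mean [ 0.6302 -0.0648  0.046 ] zq [0.0452 0.0461 0.04
[... 378 characters left out ...]
7 0.0509 0.0535] ((510.0173645019531, 82.39275360107422), (35.1513557434082, 50.354393005371094), 10.824058532714844)
h45 [270 257  34  33 565] [286.6 272.9] mean [0.4869 0.1778 0.0512] zq [0.0489 0.0511 0.0536] ((487.1070251464844, 177.6423797607422), (34.99795150756836, 50.028846740722656), 31.43199348449707)
h21 [296 191  85  18 883] [337.6 199.2] mean [0.6203 0.0724 0.0259] zq [0.0233 0.0259 0.0282] ((620.9213256835938, 71.54403686523438), (21.088483810424805, 160.30181884765625), 1.9439055919647217)
h21 [269 217  21  20 265] [278.9 226.5] mean [0.5756 0.1857 0.0234] zq [0.0215 0.0232 0.0257] ((575.9842529296875, 185.52587890625), (37.24668884277344, 36.084388732910156), 86.421630859375)
```

View pics/z0.png

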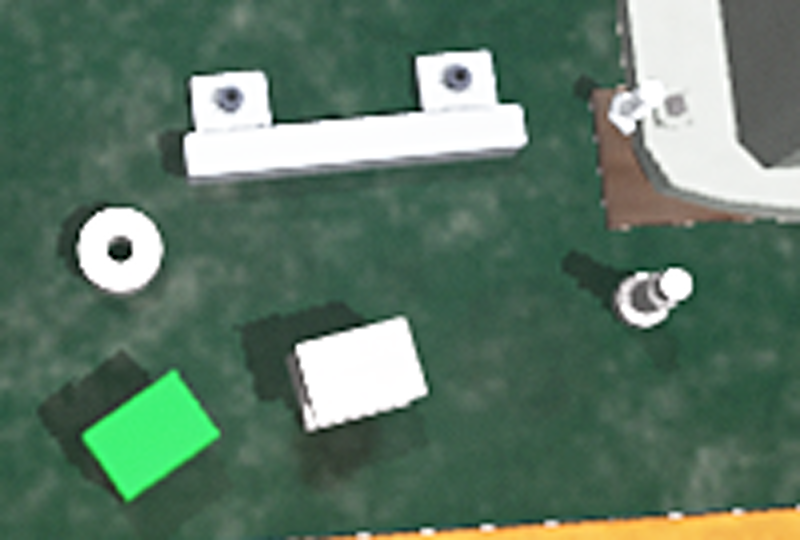

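The zoom shows the block's top face at zoom px (362,373), the bar front along (188,180)-(525,145), the shaft at about (650,290) and the bolt at (630,110). The measurements are consistent, so I'll approach behind the block's upper lip and push it in arc steps.

```bash
cat >> h.py <<'E'
def ori(a):
    a=np.radians(a); u=np.array([np.cos(a),np.sin(a),0])
    return u,np.column_stack([u,[u[1],-u[0],0],[0,0,-1]])
E
python3 - <<'E'
from h import *
a=10.8; u,R=ori(a); c=np.array([.510,.0824,0])
pre=c-u*.060+[0,0,.12]
print(robot.ik(pre,R))
robot.move_gripper(0)
robot.goto(pre,R)
robot.servo_line(c-u*.040+[0,0,.0455],speed=.1)
f0=robot.read_force(); print(f0,robot.read_position(),robot.read_t())
for s in np.arange(.037,.0215,-.0015):
    robot.servo_line(c-u*s+[0,0,.0455],speed=.02)
    f=robot.read_force()-f0; print(round(s,4),f.round(2),robot.read_t())
    if -f[:2]@u[:2]>.6: break
grab("side","s1",(280,130,400,250),5)
E
```

```text
[ 33.80086053   4.24605305 -32.83234294   0.         -52.92160401
  66.99913947]
[ 0.4182123  -0.74775573 -0.03177656] [0.47096012 0.07506175 0.04587922] 4.7833
0.037 [-0.52  0.1  -0.99] 5.0833
0.0355 [-0.11  0.01  0.02] 5.3333
0.034 [-0.24  0.36  0.27] 5.5833
0.0325 [-0.38  0.93  0.15] 5.8333
0.031 [-0.16  0.47  0.15] 6.0833
0.0295 [-1.23  0.4  -0.1 ] 6.3333
```

View pics/s1.png

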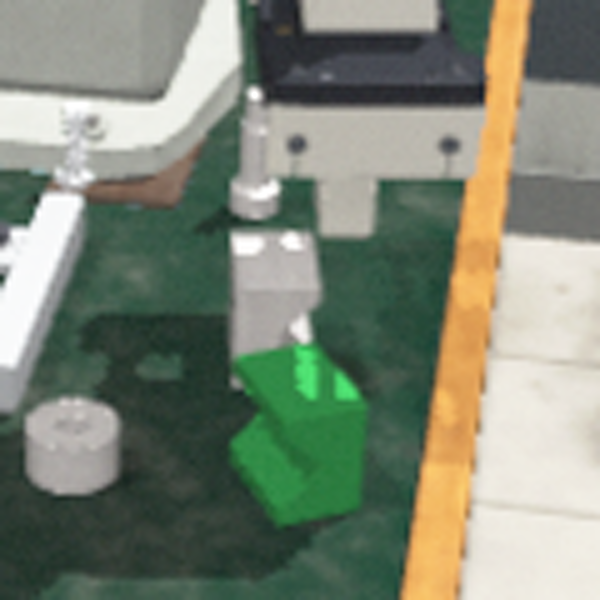

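The fingertip (345,210) is at the lip edge of the still-upright block. Starting the arc, with a check partway.

```bash
cat > arc.py <<'E'
from h import *
u,R=ori(10.8); c=np.array([.510,.0824,0])
def arc(ths,s=.0455,L=.0105,dz=0,du=0,f0=0):
    for th in ths:
        t=np.radians(th)
        lead=-.035*np.cos(t)+s*np.sin(t)+du; z=.035*np.sin(t)+s*np.cos(t)+dz
        robot.servo_line(c+u*(.0175+lead-L)+[0,0,z],R,speed=.025)
        print(th,(robot.read_position()).round(4),robot.read_force().round(2),round(robot.read_t(),2))
E
python3 - <<'E'
from arc import *
arc(range(3,19,3),dz=-.001)
grab("side","s2",(280,130,400,250),5)
E
```

```text
3 [0.4851 0.0777 0.0463] [0.08 0.06 0.34] 6.69
6 [0.4876 0.0782 0.048 ] [-0.28 -0.4   0.64] 6.96
9 [0.4901 0.0786 0.0495] [ 0.33 -0.2   0.02] 7.22
12 [0.4928 0.0792 0.0509] [ 0.8   0.15 -0.36] 7.49
15 [0.4954 0.0797 0.0521] [-0.46  1.08  0.71] 7.76
18 [0.4982 0.0802 0.0531] [-0.29  0.16  0.23] 8.03
```

View pics/s2.png

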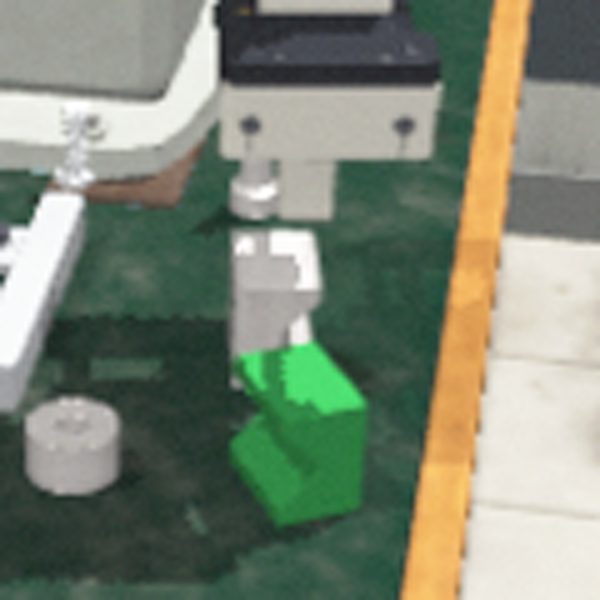

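The finger has ridden above the block (block unmoved at about (275,300)), so the tip is thinner than assumed. I'll back off, lower, and creep in while watching the block's top height in the side depth.

```bash
cat >> h.py <<'E'
def blockpts():
    p,d=robot.grab_frame("side"); W=cloud("side",d)
    m=(W[...,1]>.088)&(W[...,1]<.118)&(W[...,0]>.475)&(W[...,0]<.60)&(W[...,2]>.006)&(W[...,2]<.085)&(p.max(2).astype(int)-p.min(2)<35)&(p.max(2)>70)
    Q=W[m]; return len(Q),np.percentile(Q[:,2],[50,90,98]).round(4),np.percentile(Q[:,0],[2,50,98]).round(4),Q[:,1].mean().round(4)
E
python3 - <<'E'
from arc import *
p=robot.read_position(); robot.servo_line(p-u*.022,R,speed=.08)
robot.servo_line(c-u*.036+[0,0,.0455],R,speed=.08)
print(blockpts())
for s in np.arange(.030,.0125,-.0015):
    robot.servo_line(c-u*s+[0,0,.0455],R,speed=.03)
    f=np.mean([robot.read_force() for _ in range(5)],0)
    b=blockpts(); print(round(s,4),f.round(2),b,round(robot.read_t(),2))
    if b[1][2]>.0545: break
E
```

```text
(294, array([0.0433, 0.0684, 0.0819]), array([0.4766, 0.5064, 0.5244]), np.float64(0.1025))
0.03 [-0.21  0.04  0.2 ] (319, array([0.0449, 0.0747, 0.0834]), array([0.4768, 0.5048, 0.5239]), np.float64(0.102)) 9.2
```

```bash
python3 - <<'E'
from arc import *
for s in np.arange(.0285,.010,-.0015):
    robot.servo_line(c-u*s+[0,0,.0455],R,speed=.03)
    f=np.mean([robot.read_force() for _ in range(5)],0)
    b=blockpts(); print(round(s,4),f.round(2),b,round(robot.read_t(),2))
    if b[2][2]>.5285: break
grab("side","s3",(280,130,400,250),5)
E
```

```text
0.0285 [-0.11  0.74  0.71] (321, array([0.0455, 0.075 , 0.0826]), array([0.4767, 0.5049, 0.5243]), np.float64(0.102)) 9.5
0.027 [ 0.58 -0.31 -0.81] (323, array([0.0452, 0.0759, 0.0831]), array([0.4771, 0.5042, 0.5238]), np.float64(0.1022)) 9.8
0.0255 [ 0.44 -0.64  0.54] (335, array([0.0464, 0.0761, 0.0827]), array([0.4775, 0.5037, 0.5241]), np.float64(0.1017)) 10.1
0.024 [ 0.1   0.78 -0.15] (337, array([0.0463, 0.0762, 0.0826]), array([0.4773, 0.5039, 0.5238]), np.float64(0.1017)) 10.4
0.0225 [ 0.82 -0.41 -0.74] (342, array([0.0471, 0.0777, 0.0829]), array([0.4776, 0.5033, 0.5238]), np.float64(0.1016)) 10.7
0.021 [-0.31  0.28 -0.15] (345, array([0.0474, 0.0782, 0.0838]), array([0.4783, 0.5033, 0.5237]), np.float64(0.1016)) 11.0
0.0195 [-0.5   1.48  0.39] (343, array([0.0469, 0.0777, 0.0839]), array([0.4799, 0.5034, 0.5241]), np.float64(0.1018)) 11.3
0.018 [-0.09 -0.21  0.4 ] (340, array([0.0472, 0.0779, 0.0833]), array([0.4817, 0.5033, 0.5233]), np.float64(0.1019)) 11.6
0.0165 [-0.61 -0.07  0.07] (339, array([0.0469, 0.0779, 0.0833]), array([0.4839, 0.5037, 0.5237]), np.float64(0.1022)) 11.9
0.015 [ 0.66 -0.11  0.72] (350, array([0.0474, 0.078 , 0.0837]), array([0.4847, 0.5037, 0.5234]), np.float64(0.1018)) 12.2
0.0135 [-0.45 -0.65  0.33] (340, array([0.0465, 0.0772, 0.0827]), array([0.486 , 0.5042, 0.5241]), np.float64(0.1021)) 12.5
0.012 [ 0.08 -0.5  -0.04] (340, array([0.047 , 0.0777, 0.0838]), array([0.4873, 0.5047, 0.524 ]), np.float64(0.1022)) 12.8
0.0105 [-0.07 -0.13 -0.51] (342, array([0.0475, 0.0784, 0.0837]), array([0.4884, 0.5052, 0.5234]), np.float64(0.1022)) 13.1
```

View pics/s3.png

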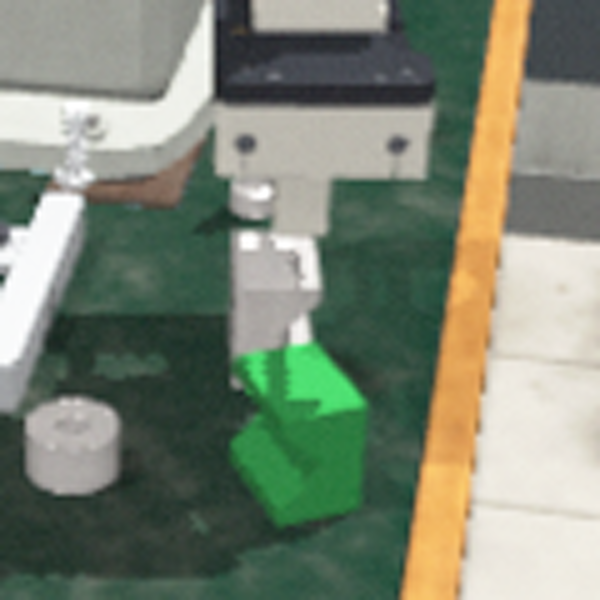

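```bash
python3 - <<'E'
from arc import *
print(robot.read_grip_width(),robot.read_position(),robot.read_tcp_rot().round(3).tolist())
def pr(n,P):
    f,cx,cy,V=cam(n); q=V[:3,:3]@P+V[:3,3]; return np.array([f*q[0]/q[2]+cx,f*q[1]/q[2]+cy,q[2]]).round(3)
t=robot.read_position()
print('tcp',(pr("side",t)-[280,130,0])*[5,5,1]); print('blk top',(pr("side",c+[0,0,.05])-[280,130,0])*[5,5,1]); print('tcp top',pr("top",t))
p,d=grab("side"); W=cloud("side",d)
for v in range(150,186,3): print(v,[tuple((W[v,x]*1000).round().astype(int)) for x in (334,338,341,344)])
grab("top","t3",(230,150,450,315),3)
E
```

```text
0.0008433995947204554 [0.49967758 0.08042028 0.04548669] [[0.982, 0.187, -0.0], [0.187, -0.982, -0.0], [-0.0, 0.0, -1.0]]
tcp [293.475 264.97    0.926]
blk top [269.32  255.51    0.924]
tcp top [340.533 262.534   0.839]
150 [(np.int64(501), np.int64(179), np.int64(167)), (np.int64(494), np.int64(178), np.int64(167)), (np.int64(489), np.int64(177), np.int64(167)), (np.int64(483), np.int64(177), np.int64(168))]
153 [(np.int64(501), np.int64(177), np.int64(160)), (np.int64(494), np.int64(175), np.int64(160)), (np.int64(488), np.int64(175), np.int64(160)), (np.int64(483), np.int64(175), np.int64(161))]
156 [(np.int64(501), np.int64(172), np.int64(152)), (np.int64(494), np.int64(169), np.int64(151)), (np.int64(489), np.int64(168), np.int64(151)), (np.int64(483), np.int64(168), np.int64(152))]
159 [(np.int64(501), np.int64(173), np.int64(146)), (np.int64(494), np.int64(170), np.int64(145)), (np.int64(489), np.int64(168), np.int64(145)), (np.int64(483), np.int64(165), np.int64(144))]
162 [(np.int64(501), np.int64(171), np.int64(139)), (np.int64(494), np.int64(171), np.int64(140)), (np.int64
[... 689 characters left out ...]
t64(77)), (np.int64(501), np.int64(92), np.int64(73)), (np.int64(494), np.int64(99), np.int64(78)), (np.int64(488), np.int64(94), np.int64(75))]
177 [(np.int64(513), np.int64(63), np.int64(49)), (np.int64(500), np.int64(94), np.int64(67)), (np.int64(494), np.int64(98), np.int64(70)), (np.int64(488), np.int64(95), np.int64(69))]
180 [(np.int64(511), np.int64(75), np.int64(49)), (np.int64(502), np.int64(76), np.int64(50)), (np.int64(496), np.int64(73), np.int64(49)), (np.int64(498), np.int64(-22), np.int64(-2))]
183 [(np.int64(509), np.int64(90), np.int64(50)), (np.int64(500), np.int64(90), np.int64(51)), (np.int64(494), np.int64(87), np.int64(50)), (np.int64(497), np.int64(-8), np.int64(-2))]
```

View pics/t3.png

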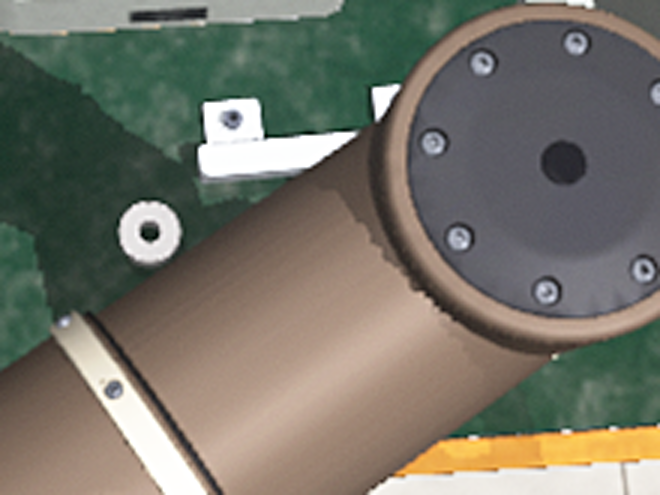

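Side depth puts the visible finger bottom at z≈0.066 while the reported TCP is 0.0455, so the real tip is about 20 mm above the TCP frame (the top view is just the arm hiding the scene). I'll back off and measure that offset directly.

```bash
python3 - <<'E'
from arc import *
robot.servo_line(c-u*.050+[0,0,.0455],R,speed=.1)
t=robot.read_position()
for k in range(1):
    p,d=grab("side"); W=cloud("side",d)
    Q=W[(abs(W[...,0]-t[0])<.03)&(abs(W[...,1]-t[1])<.04)&(W[...,2]>.012)&(W[...,2]<.105)]
    Q=Q[(Q-c)@u< -.022]
    T=(Q-t)@R
    print(len(T)); 
    for lo in range(-100,20,5):
        S=T[(T[:,2]*1000>=lo)&(T[:,2]*1000<lo+5)]
        if len(S)>2: print(lo,len(S),(np.percentile(S[:,:2],[5,50,95],0)*1000).round(1).tolist())
print(blockpts(),robot.read_t())
E
```

```text
142
-55 4 [[-7.9, -19.4], [-1.8, -19.0], [9.5, -18.9]]
-50 24 [[-8.9, -20.3], [2.0, -18.3], [9.2, -16.2]]
-45 22 [[-7.8, -18.7], [2.3, -16.3], [12.2, -10.1]]
-40 28 [[-9.3, -18.0], [1.1, -16.1], [11.4, -13.3]]
-35 28 [[-7.9, -18.1], [2.7, -15.9], [12.1, 7.7]]
-30 23 [[-7.0, -17.9], [1.6, -16.2], [11.9, 5.5]]
-25 13 [[-8.2, -18.3], [3.3, -14.9], [10.3, -6.7]]
(261, array([0.0415, 0.0498, 0.0505]), array([0.489 , 0.5083, 0.5245]), np.float64(0.1042)) 13.8917
```

The tip ends about 21 mm short of the reported TCP (half thickness 9.5 mm), so I'll correct the height and creep in.

```bash
python3 - <<'E'
from arc import *
H=.021
robot.servo_line(c-u*.034+[0,0,.0455-H],R,speed=.1)
for s in np.arange(.030,.016,-.0015):
    robot.servo_line(c-u*s+[0,0,.0455-H],R,speed=.03)
    f=np.mean([robot.read_force() for _ in range(5)],0)
    b=blockpts(); print(round(s,4),f.round(2),b[0],b[2],b[1],round(robot.read_t(),2))
    if b[2][2]>.527: break
grab("side","s4",(280,130,400,250),5)
E
```

```text
0.03 [-0.58 -0.27 -0.38] 337 [0.4767 0.5038 0.5238] [0.0462 0.0624 0.0706] 14.64
0.0285 [-4.25 -0.67  6.22] 337 [0.4768 0.5043 0.5223] [0.0475 0.0619 0.0716] 14.94
0.027 [-1.73 -0.95  1.25] 360 [0.4767 0.5049 0.5251] [0.0484 0.0624 0.071 ] 15.24
0.0255 [-0.73 -0.22 -0.48] 366 [0.4766 0.5058 0.5268] [0.049  0.0639 0.0715] 15.54
0.024 [-1.3  -0.92  0.73] 390 [0.4765 0.5056 0.5267] [0.0489 0.0639 0.0714] 15.84
0.0225 [-0.36 -0.48  1.25] 397 [0.4771 0.5064 0.5286] [0.0488 0.064  0.0713] 16.14
```

View pics/s4.png

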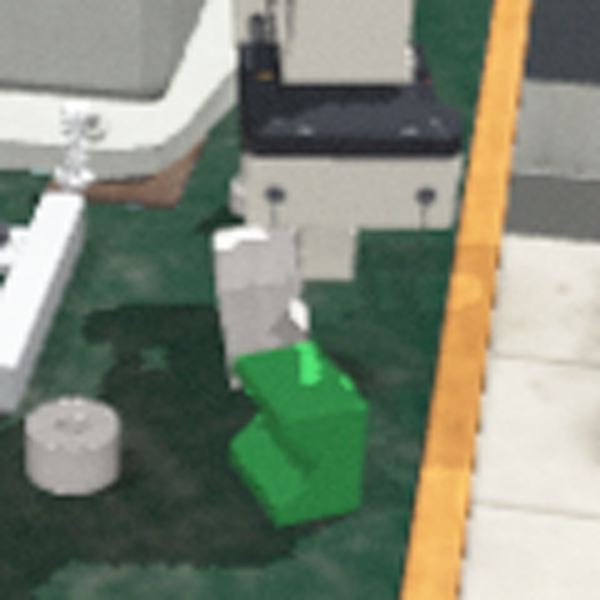

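Contact made: the block is tipping by about 7° with its low edge still planted at (235,385). Continuing the arc.

```bash
python3 - <<'E'
from arc import *
for th in range(10,48,3):
    arc([th],L=.0115,dz=-.022)
    b=blockpts(); print('   ',b[0],b[2])
    if b[2][2]>.562: break
robot.dwell(.3)
p=robot.read_position(); robot.servo_line(p-u*.07,R,speed=.15)
print(blockpts(),robot.read_t())
E
```

```text
10 [0.49   0.0787 0.0292] [-2.06 -1.44  1.53] 16.53
    405 [0.4786 0.5074 0.531 ]
13 [0.4927 0.0792 0.0303] [-0.84  0.4   1.44] 16.85
    416 [0.4815 0.5094 0.5328]
16 [0.4954 0.0796 0.0314] [-0.39 -0.06 -0.13] 17.17
    421 [0.484  0.5111 0.5345]
19 [0.4982 0.0802 0.0325] [-1.09 -0.06  0.26] 17.48
    431 [0.4863 0.513  0.5369]
22 [0.501  0.0807 0.0333] [-0.27 -1.14 -0.16] 17.8
    446 [0.4898 0.5144 0.5393]
25 [0.5039 0.0813 0.0341] [-0.8   1.05 -0.4 ] 18.12
    464 [0.4925 0.5159 0.541 ]
28 [0.5068 0.0818 0.0346] [-0.3   0.93 -1.35] 18.43
    489 [0.4954 0.5222 0.5497]
31 [0.5097 0.0823 0.035 ] [-0.1  -0.46 -0.86] 18.75
    423 [0.4983 0.5351 0.5715]
(307, array([0.0225, 0.0339, 0.0348]), array([0.5235, 0.5443, 0.5725]), np.float64(0.1079)) 19.7667
```

```bash
python3 - <<'E'
from arc import *
for n in("side","top"):
    p,d=grab(n,n+"5" if n=="side" else None,(250,130,400,250),5); W=cloud(n,d)
    m=(W[...,0]>.505)&(W[...,0]<.60)&(W[...,1]>.03)&(W[...,1]<.14)&(W[...,2]>.0315)&(W[...,2]<.039)
    Q=W[m]; print(n,len(Q))
    if len(Q)>30: print(Q.mean(0).round(4),cv2.minAreaRect(Q[:,:2].astype(np.float32)*1000))
E
```

```text
side 121
[0.5508 0.0938 0.0337] ((551.5682373046875, 93.46158599853516), (48.946868896484375, 54.10545349121094), 9.296920776367188)
top 375
[0.5531 0.0907 0.0353] ((553.0783081054688, 90.71351623535156), (50.45151138305664, 50.26046371459961), 10.780823707580566)
```

View pics/side5.png

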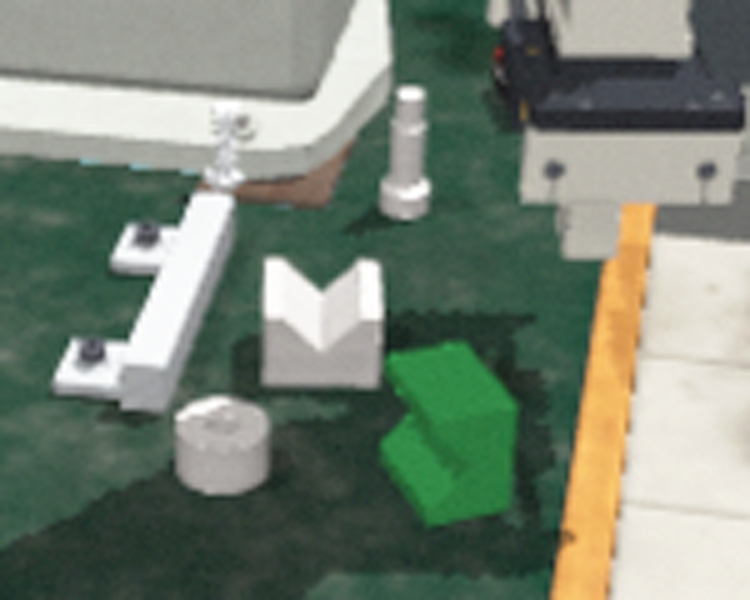

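The block now stands on its base, groove up, at (322,325), and clear of the bar; the shaft, bolt and bush are undisturbed. Next I'll push it square along the bar's x axis.

```bash
cat > fin.py <<'E'
from h import *
u,R=ori(1.94); v=np.array([-u[1],u[0],0]); B=np.array([.621,.0718,0])
def at(x,y=.0205,z=0): return B+u*x+v*y+[0,0,z]
def chk(n="top"):
    p,d=robot.grab_frame(n); W=cloud(n,d)-B
    X=W@u;Y=W@v
    for nm,m in(('blk',(X<-.006)&(W[...,2]>.0315)&(W[...,2]<.039)&(X>-.12)&(abs(Y-.02)<.06)),):
        Q=np.stack([X[m],Y[m]],1).astype(np.float32)*1000
        if len(Q)>20: print(nm,len(Q),cv2.minAreaRect(Q))
E
python3 - <<'E'
from fin import *
robot.servo_line(at(-.150,z=.035),R,speed=.1)
robot.servo_line(at(-.125,z=0),R,speed=.08)
robot.servo_line(at(-.110),R,speed=.05)
F=lambda:np.mean([robot.read_force() for _ in range(4)],0)
print(F().round(1),robot.read_t())
robot.servo_line(at(-.080),R,speed=.02); print(F().round(1),robot.read_t())
for x in np.arange(-.078,-.0655,.001):
    robot.servo_line(at(x),R,speed=.015); f=F(); print(round(x,4),f.round(1),(robot.read_position()-B).round(4),round(robot.read_t(),2))
    if -f@u>12: break
E
```

```text
[-0.4  0.5 -0.7] 21.5083
[-1.5 -0.4 -0.5] 23.1583
-0.078 [-0.7 -0.2 -0.6] [-0.0783  0.018   0.    ] 23.44
-0.077 [-1.4 -0.2  0.3] [-0.0775  0.0179  0.    ] 23.69
-0.076 [-2.3 -0.4  0.1] [-0.0766  0.0179  0.    ] 23.94
-0.075 [-1.2  0.1  0.8] [-0.0755  0.018   0.    ] 24.19
-0.074 [-0.5 -1.1  0.2] [-0.0745  0.018  -0.    ] 24.44
-0.073 [-2.5 -0.1  1.1] [-0.0738  0.0179 -0.    ] 24.69
-0.072 [-6.8  1.4  4.3] [-0.0738  0.0178 -0.0002] 24.94
-0.071 [-10.    2.5   6.6] [-0.0738  0.0177 -0.0003] 25.19
-0.07 [-14.1   4.1   8.6] [-0.0738  0.0176 -0.0004] 25.44
```

```bash
python3 - <<'E'
from fin import *
robot.servo_line(at(-.125),R,speed=.08)
robot.servo_line(at(-.165,z=.05),R,speed=.15)
chk(); chk("side")
p,d=robot.grab_frame("top");W=cloud("top",d)
m=(W[...,2]>.0225)&(W[...,2]<.0285)&(W[...,0]>.6)&(W[...,0]<.65)&(W[...,1]>-.03)&(W[...,1]<.17)
print(cv2.minAreaRect(W[m][:,:2].astype(np.float32)*1000))
m=(W[...,2]>.0215)&(W[...,2]<.0265)&(W[...,0]>.55)&(W[...,0]<.6)&(W[...,1]>.16)&(W[...,1]<.21); print('bush',W[m].mean(0))
grab("side","s6",(250,130,400,250),5); print(robot.read_t())
E
```

```text
blk 369 ((-35.18083190917969, 17.197105407714844), (50.14596939086914, 50.468257904052734), 89.72175598144531)
blk 123 ((-36.36712646484375, 18.104393005371094), (51.43060302734375, 49.73259735107422), 89.94551849365234)
((617.1819458007812, 71.85575866699219), (27.322057723999023, 159.6462860107422), 1.8921284675598145)
bush [0.57586248 0.18553679 0.02347817]
27.05
```

View pics/s6.png

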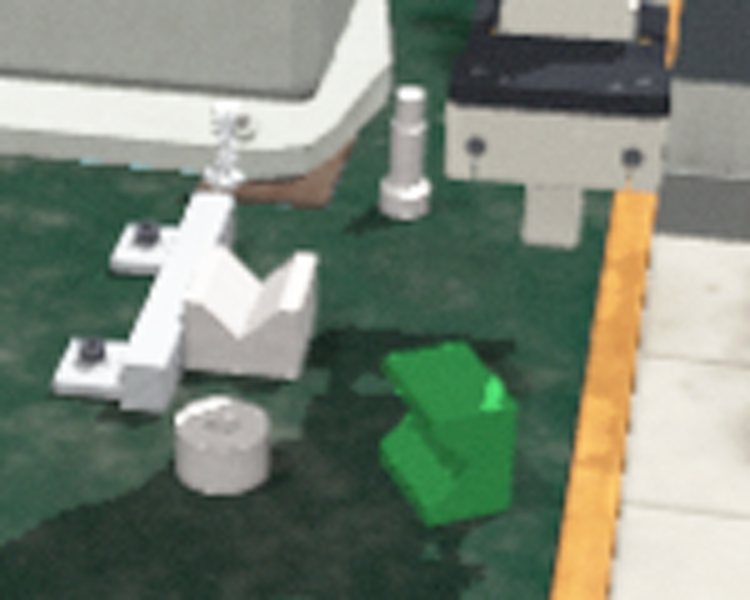

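The block at (250,315) sits flush and square against the bar: x = -35.2 mm, y = 17 mm, about 0.3° off square. The shaft, bolt and bush are in place and the robot is clear.

```bash
python3 -c "
from rig import robot
print(robot.job_done(),robot.read_t())"
```

```text
the job is handed in; nothing more can be done
the job is handed in; nothing more can be done
```

The vee block was tipped onto its base, pushed flush and square against the bar (about 0.3° off, 17 mm from the bar's middle), and handed in after about 27 s with the shaft, bolt and bush still standing; the hand-in gave no verdict.

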